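# Steady the jar press and clamp the jar to the set force

### The job

The spice jar in the press needs its cap pressed down while the seal sets. First push the press's folding steady leg out until it hits its stop, then turn the T-shaped knob clockwise to tighten the screw until the red tab pops out of the front of the press head; stop there, do not overtighten, and leave everything else on the worktop where it stands.

Things in the scene. Friction and masses are not known exactly. Their poses are not given: they have to be found in the camera images.
- press: Grey C-shaped screw press, fixed to the worktop. Origin: on the worktop, under the screw axis. Its front is its own -x, its left +y. Base plate x -75 to 95 mm, y -60 to 60 mm, 14 mm high; column at x 65 to 91 mm, y -20 to 20 mm, and arm over the jar, up to 184 mm high (nut on it to 190 mm).
- knob_grip (a point): Centre of the black T-bar of the knob on top of the screw, on the screw axis, about 221 mm above the worktop; the bar is 62 mm long (along this point's x), 14 mm thick (along its y), 26 mm high (z), on a steel hub of 24 mm diameter under it. Clear all round.
- press_knob (a joint): Turn of the knob in rad; grows as the knob is turned clockwise seen from above, which tightens. Starts between 0 and 1. The screw goes down 2.5 mm per rad and the knob with it; it stays where it is left. Turning resistance about 0.1 N m. At 0 the bar lies along the press's x. Some 2 to 3 rad of turning in all bring the tab out.
- press_pad: Round pressure pad, 36 mm diameter, under the square black press head; origin at the centre of its underside. It starts 1.5 to 4 mm above the jar's cap. Behind it is a spring of 4 N per mm: after it meets the cap the clamping force grows by 10 N per rad of the knob. Too tight is 25 N, about 1.3 rad past the pop.
- press_tab (a joint): How far the red indicator tab, 14 mm wide, sticks out of the front of the black press head, in m: 0 flush in its window, 0.018 fully out. It springs out all at once when the clamping force reaches about 12 N; it is not to be pulled.
- press_leg (a joint): Swing of the steady leg in rad: 0 folded back along the press's left side (pointing to the press's +x), 1.57 at its stop, pointing out to the press's left (+y). It grows anticlockwise seen from above. Starts between 0.1 and 0.4; stiff hinge (0.08 N m), stays where it is left.
- leg_tab (a point): Centre of the upright orange push tab near the leg's end: 22 mm along the leg (this point's x), 12 mm thick (its y), from 16 to 56 mm above the worktop; 90 mm from the hinge. It stands over a round rubber foot of 26 mm diameter, 18 mm high. Push it on its -y face, the one towards the press.
- leg_hinge (a point): Vertical hinge axis of the steady leg, at the end of a flat ear (6 mm high) at the front left of the press base, 128 mm left of the screw axis; 12.5 mm above the worktop.
- clamped_jar: Square glass spice jar with a round metal cap, 46x46x96 mm, standing between low ridges on the press base under the pad; origin at the centre of its underside, 14 mm above the worktop. It stays there.
- spare_jar_a: Bystander: spice jar, 46x46x96 mm; origin at the centre of its underside. Leave alone.
- spare_jar_b: Bystander: spice jar, 46x46x96 mm; origin at the centre of its underside. Leave alone.
- mug: Bystander: white mug, 92x127x95 mm; origin on its underside. Leave alone.
- timer: Bystander: white round kitchen timer, 58x58x42 mm; origin at the centre of its underside. Leave alone.
- ramekin: Bystander: small white dish, 66x66x34 mm; origin at the centre of its underside. Leave alone.
Things that resemble listed ones, but are neither listed nor needed, are in the scene too. Leave any green or purple look-alike of the clamped_jar alone.

How it is judged:
By the outcome, as a careful person would: the job done as asked, in the order asked, and still so for the second after the job is handed in, with the robot touching nothing.
It also fails if it takes over 72 s, if anything falls off the work surface, if the arm or the gripper's body presses on something with over 40 N, if the wrist force passes 120 N, or if a joint passes its speed limit or range.

### The arm

A 7-joint arm with a two-finger parallel gripper is mounted at the origin on a cart in front of the work surface, level with it; the furniture and walls round the work are solid. World frame = base frame: x ahead of the robot, y to its left, z up, the work surface at z = 0. Lengths are in m, angles in rad, forces in N, time in s.
With the tool pointing down it reaches from about 0.375 to 0.925 m from the base axis. Payload 3.1 kg.
Tool frame: the origin (TCP) lies between the finger pads; the fingertips stand 19 mm ahead of it and the grasp point (between the pads) is the TCP; z points along the fingers, y is the direction in which the jaws open and shut (so a half turn about z gives the same grasp; the last joint's range is limited). The gripper opens to 85 mm and grips with 20 to 120 N. Pads are 22 mm wide; open, the fingers measure 114 mm over their backs; the gripper's body (76 mm by 85 mm) begins 54 mm behind the grasp point. The pads swing forward as they close: fully open they stand 13 mm farther back than shut.
Start: joints at [1.215, 0.383, 0.044, 1.598, -0.018, 1.161, -0.05], TCP at [0.166, -0.629, 0.25] pointing down, gripper open.
Joint ranges: [-2.61, 2.61], [-0.41, 2.15], [-1.48, 1.57], [0, 2.5], [-1.57, 4.71], [0.05, 1.97], [-2.85, 2.85]. Speed limits (rad/s): [2.79, 2.79, 3.14, 3.14, 3.14, 3.14, 3.14].

### API

Orientations are given as a unit quaternion [x, y, z, w].
In Python, from bench import move_ptp, movel, move_j, move_gripper, pause, inverse_kinematics, read_camera, camera_params, MotionError, sign_off, look_for, tip_of, read_time_s, read_qpos, read_joint_vel, read_effort, read_eef_pos, read_tcp_rot, read_ft_force, read_ft_torque, read_finger_gap gives the robot as it stands. Calls block until the motion is done:
- move_ptp(position, orientation): joint-space move of the TCP to a pose.
- movel(position, orientation=None, speed=0.15): straight line of the TCP; orientation=None keeps the orientation; speed is the mean speed in m/s.
- move_j(angles): joint-space move.
- move_gripper(opening, effort=None): finger opening in m; effort is the grip in N (None keeps the last); returns when the fingers have stopped.
- pause(seconds).
- inverse_kinematics(position, orientation): joint angles nearest the present ones, or None.
- read_camera(name): name is "scene" or "top" or "wrist"; returns the picture (480x640x3 uint8, red, green, blue); there is no depth.
- camera_params(name): a dict with "K" (3x3 intrinsics, pixels), "camera_from_world" (4x4, takes a point from world to camera coordinates). Camera axes: x right, y down, z forward; pixel columns grow to the right and rows downward; lengths in m; the calibration is good to about 2 mm. A picture is of the moment at which its call begins: read the wrist's pose just before it. camera_params takes no time and is no camera call; for the wrist camera it gives the pose at the moment of the call.
A pose or a line that the arm cannot do raises MotionError and nothing moves.
- sign_off(): hands the job in, once; it reports no verdict.
Trained networks look in the newest picture that a camera, given by its name, has taken for a name from the list of things; names that differ only in an ending like _2 or _b are one class to them, and where a whole thing is asked for, a point or a joint stands for the part that bears it (a point fixed in the world has none). Each returns a list of dicts, best first, with "confidence" (0 to 1); they miss things now and then, are a little off and sometimes report something else, mostly with a low value. They report only what shows in the picture. A call takes as long as a camera call. They do not tell look-alikes from the thing itself.
- look_for(camera, name): "at" ([column, row] in pixels, amid what is visible of it).
- tip_of(camera, name): "at" ([column, row] in pixels: a listed point, or the origin of a listed thing).
Readings, each from a call of its own:
- read_time_s(): time.
- read_qpos(): joint angles.
- read_joint_vel(): joint speeds.
- read_effort(): joint torques, N m.
- read_eef_pos(): TCP position.
- read_tcp_rot(): TCP orientation.
- read_ft_force(): force on the tool from outside, world axes, zero at the start.
- read_ft_torque(): the same for the moment, N m.
- read_finger_gap(): finger opening in m.
Only numpy, scipy, OpenCV 4.12 (cv2) and the standard library are available. Lean on these libraries where they do the work, as an engineer would, in place of code of your own. Each camera call takes 0.05 s, during which the arm holds its last target.

## Working session

There is one attempt and no reset: what is moved stays moved. The work goes in short steps, each a Python script; the robot and the scene stay as the last script left them, time stands still between calls to the robot, and variables do not carry over. Pictures are saved under pics/ and viewed, and the job is handed in when it is done.

```bash
ls; mkdir -p pics; python3 - <<'E'
from bench import *
import cv2,numpy as np
print(read_time_s())
for c in ["scene","top","wrist"]:
    im=read_camera(c); cv2.imwrite(f"pics/{c}0.png",im[:,:,::-1])
    p=camera_params(c); print(c,np.round(p["K"],1).tolist(),np.round(p["camera_from_world"],3).tolist())
    if c!="wrist":
        for n in ["press","knob_grip","press_pad","press_tab","leg_tab","leg_hinge","clamped_jar","spare_jar_a","mug","timer","ramekin"]:
            print(c,n,"T",[(np.round(d["at"]).tolist(),round(d["confidence"],2)) for d in tip_of(c,n)][:4],"L",[(np.round(d["at"]).tolist(),round(d["confidence"],2)) for d in look_for(c,n)][:4])
print(read_time_s())
E
```

```text
pics
0.0
scene [[595.2, 0.0, 321.2], [0.0, 595.2, 250.0], [0.0, 0.0, 1.0]] [[-0.66, -0.751, 0.008, 0.549], [-0.47, 0.404, -0.785, 0.33], [0.586, -0.522, -0.62, 1.441], [0.0, 0.0, 0.0, 1.0]]
scene press T [([388.0, 263.0], 0.61)] L [([367.0, 287.0], 0.69), ([382.0, 254.0], 0.66)]
scene knob_grip T [([400.0, 205.0], 0.73)] L [([398.0, 208.0], 0.6)]
scene press_pad T [([393.0, 235.0], 0.58)] L [([386.0, 256.0], 0.21)]Traceback (most recent call last):
  File "<stdin>", line 9, in <module>
ValueError: it knows: clamped_jar, knob_grip, leg_hinge, leg_tab, mug, press, press_pad, ramekin, spare_jar, timer
```

```bash
python3 - <<'E'
from bench import *
import cv2,numpy as np
print(read_time_s())
for c in ["scene","top"]:
    im=read_camera(c); cv2.imwrite(f"pics/{c}0.png",im[:,:,::-1])
    p=camera_params(c); print(c,np.round(p["K"],1).tolist(),np.round(p["camera_from_world"],3).tolist())
    for n in ["press","knob_grip","leg_tab","leg_hinge","clamped_jar"]+(["spare_jar","mug","timer","ramekin"] if c=="top" else []):
        print(c,n,"T",[(np.round(d["at"]).tolist(),round(d["confidence"],2)) for d in tip_of(c,n)][:4])
print(read_time_s())
E
```

```text
0.35
scene [[595.2, 0.0, 321.2], [0.0, 595.2, 250.0], [0.0, 0.0, 1.0]] [[-0.66, -0.751, 0.008, 0.549], [-0.47, 0.404, -0.785, 0.33], [0.586, -0.522, -0.62, 1.441], [0.0, 0.0, 0.0, 1.0]]
scene press T [([387.0, 263.0], 0.86)]
scene knob_grip T [([399.0, 205.0], 0.49)]
scene leg_tab T [([358.0, 281.0], 0.67)]
scene leg_hinge T [([393.0, 293.0], 0.85), ([359.0, 281.0], 0.61)]
scene clamped_jar T [([451.0, 284.0], 0.94), ([394.0, 260.0], 0.91), ([331.0, 266.0], 0.62)]
top [[469.1, 0.0, 324.7], [0.0, 469.1, 245.2], [0.0, 0.0, 1.0]] [[-0.023, -1.0, 0.007, 0.186], [-0.985, 0.022, -0.169, 0.606], [0.169, -0.011, -0.986, 1.133], [0.0, 0.0, 0.0, 1.0]]
top press T [([408.0, 260.0], 0.95)]
top knob_grip T [([423.0, 248.0], 0.65)]
top leg_tab T [([351.0, 268.0], 0.64)]
top leg_hinge T [([373.0, 298.0], 0.92)]
top clamped_jar T [([351.0, 224.0], 0.97), ([441.0, 329.0], 0.74), ([411.0, 263.0], 0.6), ([409.0, 259.0], 0.29)]
top spare_jar T [([324.0, 186.0], 0.64), ([359.0, 187.0], 0.58)]
top mug T [([241.0, 262.0], 0.57), ([268.0, 314.0], 0.41)]
top timer T [([267.0, 313.0], 0.94)]
top ramekin T [([212.0, 322.0], 0.87)]
1.15
```

View pics/scene0.png

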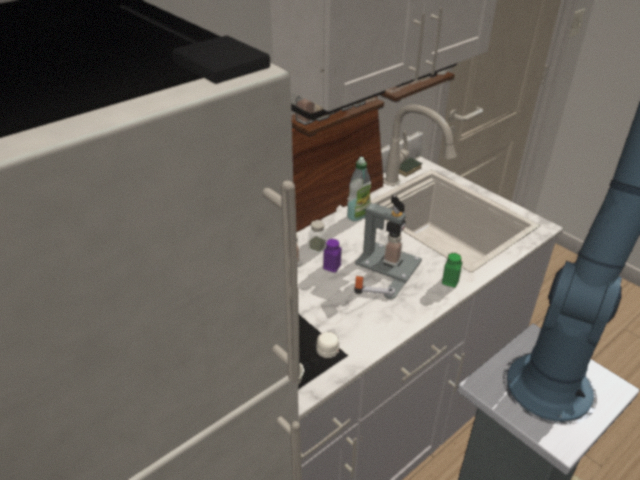

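View pics/top0.png

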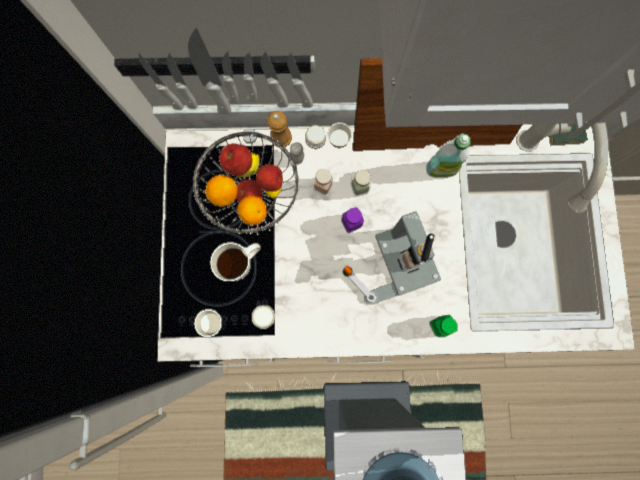

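The scene shows the grey press at (385,250), the purple look-alike at (332,256), the green one at (452,270) and the orange tab at (359,283). In the top view the press is at (408,255), its knob at (427,247), the leg hinge at (371,297) and the orange leg tab at (348,270). Next I'll take close crops and a pose fit.

```bash
cat > h.py <<'E'
from bench import *
import cv2,numpy as np
from scipy.optimize import least_squares
from scipy.spatial.transform import Rotation as R
def proj(P,c,X):
    p=P[c]; X=np.atleast_2d(X); q=X@p["camera_from_world"][:3,:3].T+p["camera_from_world"][:3,3]
    q=q@p["K"].T; return q[:,:2]/q[:,2:]
def bp(p,uv,z):
    T=np.linalg.inv(p["camera_from_world"]); d=T[:3,:3]@np.linalg.inv(p["K"])@np.array([uv[0],uv[1],1.]); o=T[:3,3]
    return o+d*(z-o[2])/d[2]
def crop(im,c,w,h,s,name):
    x,y=c; k=im[max(0,int(y-h/2)):int(y+h/2),max(0,int(x-w/2)):int(x+w/2)]
    cv2.imwrite(name,cv2.resize(k,None,fx=s,fy=s,interpolation=cv2.INTER_CUBIC)[:,:,::-1])
E
python3 - <<'E'
from h import *
P={c:{k:np.array(v) for k,v in camera_params(c).items()} for c in ["scene","top"]}
for n,z in [("press",0),("knob_grip",.221),("leg_hinge",.0125),("leg_tab",.036)]:
    pass
obs=[("top","o",0,(408,260)),("top","h",.0125,(373,298)),("top","k",.221,(423,248)),("top","t",.036,(349,270)),("scene","o",0,(387.5,263)),("scene","h",.0125,(393,293)),("scene","k",.221,(399.5,205)),("scene","t",.036,(358,281))]
for c,n,z,uv in obs: print(c,n,bp(P[c],uv,z).round(4))
print("cam pos",[np.linalg.inv(P[c]["camera_from_world"])[:3,3].round(3) for c in P])
a=cv2.imread("pics/top0.png")[:,:,::-1]; crop(a,(400,265),130,130,6,"pics/tc.png".replace("tc","tc1"))
b=cv2.imread("pics/scene0.png")[:,:,::-1]; crop(b,(390,250),120,120,6,"pics/sc1.png")
E
```

```text
top o [ 0.5745 -0.0458  0.    ]
top h [0.4767 0.0515 0.0125]
top k [ 0.57   -0.0377  0.221 ]
top t [0.5474 0.1121 0.036 ]
scene o [ 0.5793 -0.0453  0.    ]
scene h [0.4669 0.0513 0.0125]
scene k [ 0.5588 -0.0473  0.221 ]
scene t [0.5498 0.1099 0.036 ]
cam pos [array([-0.327,  1.031,  1.147]), array([0.41 , 0.185, 1.218])]
```

```bash
python3 -c "
import cv2
for n in ['tc1','sc1']:
    a=cv2.imread(f'pics/{n}.png'); cv2.imwrite(f'pics/{n}b.png',cv2.resize(a,(600,600)))"
```

```text
(no output)
```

View pics/tc1b.png

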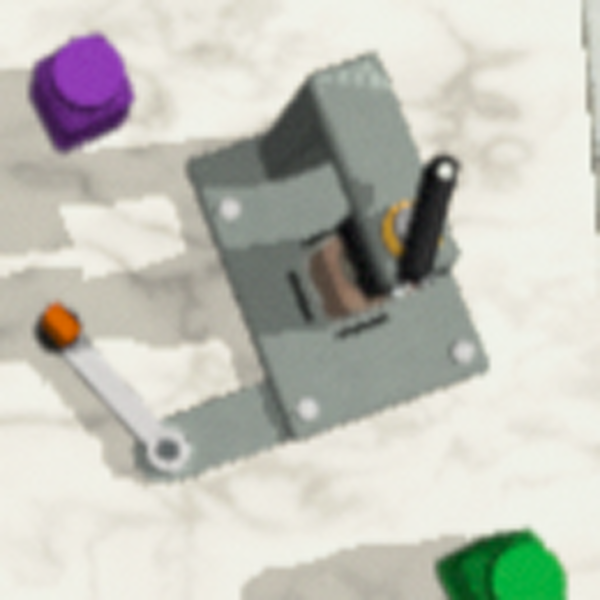

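View pics/sc1b.png

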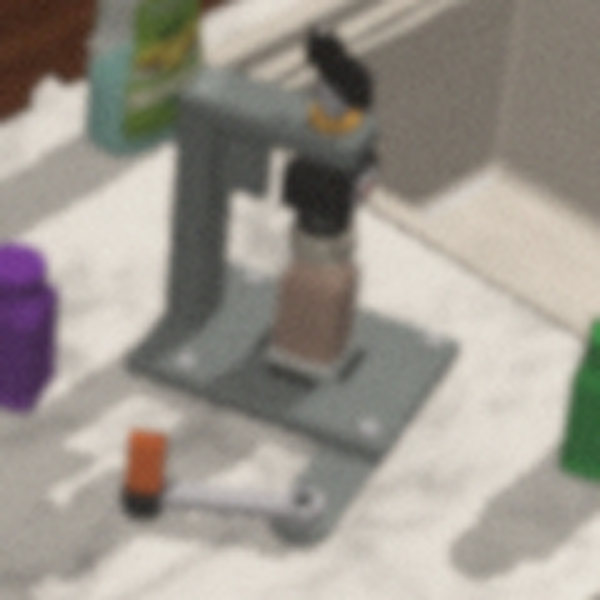

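```bash
cat > fit.py <<'E'
from h import *
P={c:{k:np.array(v) for k,v in camera_params(c).items()} for c in ["scene","top"]}
T=lambda a,b:(335+a/4.615,200+b/4.615)
S=lambda a,b:(330+a/5,190+b/5)
base={'FL':(-.075,.06,.014),'FR':(-.075,-.06,.014),'BL':(.095,.06,.014)}
obs=[("top",base['FL'],T(295,436)),("top",base['FR'],T(489,365)),("top",base['BL'],T(188,160)),
("scene",base['FL'],S(375,460)),("scene",base['FR'],S(459,346)),("scene",base['BL'],S(129,362)),("top",(0,0,.221),T(430,218)),("scene",(0,0,.221),S(338,70)),("top",(0,0,0),(408,260)),("scene",(0,0,0),(387.5,263))]
hx=[("top",T(167,450)),("scene",S(309,502))]; tx=[("top",T(60,325),.056),("scene",S(147,464),.036)]
def w(v,p): c,s=np.cos(v[2]),np.sin(v[2]); return np.array([v[0]+c*p[0]-s*p[1],v[1]+s*p[0]+c*p[1],p[2]])
def hw(v): return w(v,(v[3],.128,.0125))
def res(v):
    r=[proj(P,c,w(v,p))[0]-uv for c,p,uv in obs]
    r+=[proj(P,c,w(v,(v[3],.128,.0125)))[0]-uv for c,uv in hx]
    for c,uv,z in tx:
        r.append(proj(P,c,w(v,(v[3]+.09*np.cos(v[4]),.128+.09*np.sin(v[4]),z)))[0]-uv)
    return np.concatenate(r)
s=least_squares(res,[.57,-.04,.35,-.06,.3],loss='soft_l1')
if __name__=="__main__":
    print("x y yaw hingex leg",s.x.round(4)); print(res(s.x).reshape(-1,2).round(1).tolist())
    for n,p in [("origin",(0,0,0)),("hinge",(s.x[3],.128,.0125))]: print(n,w(s.x,p).round(4))
    a=w(s.x,(s.x[3]+.09*np.cos(s.x[4]),.128+.09*np.sin(s.x[4]),.036)); print("tab",a.round(4))
    # bar direction: ends top z .234
    for e in [(442,165),(415,280)]: print(bp(P["top"],T(*e),.234).round(4))
    for n,uv,z in [("purple",(352,214),.096),("green",(447,326),.096),("spareA",(323,176),.096),("spareB",(362,177),.096),("timer",(263,317),.042),("bottle",(462,140),.2)]: print(n,bp(P["top"],uv,z).round(3))
E
python3 fit.py
```

```text
x y yaw hingex leg [ 0.5715 -0.048   0.3239 -0.0576  0.4038]
[[-0.0, 1.1], [1.3, 0.6], [-0.5, -0.4], [0.2, -2.0], [-0.6, -1.7], [-2.7, -1.5], [-0.5, -0.0], [-1.3, -1.0], [0.9, 1.1], [2.5, 0.9], [0.4, 0.7], [-2.1, 1.5], [0.4, 0.2], [-1.1, 0.1]]
origin [ 0.5715 -0.048   0.    ]
hinge [0.4762 0.055  0.0125]
tab [0.5434 0.1149 0.036 ]
[ 0.5941 -0.053   0.234 ]
[ 0.5407 -0.0373  0.234 ]
purple [0.678 0.104 0.096]
green [ 0.402 -0.111  0.096]
spareA [0.777 0.173 0.096]
spareB [0.773 0.076 0.096]
timer [0.434 0.329 0.042]
bottle [ 0.822 -0.147  0.2  ]
```

```bash
cat >> h.py <<'E'
def down(yaw):  # tool z down, tool y axis at world angle yaw
    y=np.array([np.cos(yaw),np.sin(yaw),0]); z=np.array([0,0,-1.]); x=np.cross(y,z)
    return R.from_matrix(np.c_[x,y,z]).as_quat()
E
python3 - <<'E'
from h import *
print(R.from_quat(read_tcp_rot()).as_matrix().round(2).tolist(), read_ft_force(), read_time_s())
hinge=np.array([.4762,.055])
def pose(th,off,z):
    a=.324+th; u=np.array([np.cos(a),np.sin(a)]); n=np.array([-u[1],u[0]])
    return np.r_[hinge+.09*u-off*n,z],a
for th in [.4,1.0,1.57]:
    p,a=pose(th,.04,.05)
    for k in (0,np.pi/2,np.pi,-np.pi/2):
        q=inverse_kinematics(p,down(a+k)); print(th,p.round(3),round(k,2),None if q is None else np.round(q,2))
for f in np.arange(0,3.3,.5):
  for k in (1,-1):
    q=inverse_kinematics([.5715,-.048,.231],down(-.286-f+k*np.pi/2)); print("knob",f,k,None if q is None else np.round(q,2))
E
```

```text
[[0.97, 0.26, 0.0], [0.26, -0.97, 0.0], [0.0, -0.0, -1.0]] [ 0.57382767 -0.14573812  0.12083222] 1.15
0.4 [0.57  0.085 0.05 ] 0 [ 0.39  0.64 -0.76  1.88  0.57  0.85  0.07]
0.4 [0.57  0.085 0.05 ] 1.57 [ 0.7   0.97 -1.25  1.87  1.03  1.15  1.35]
0.4 [0.57  0.085 0.05 ] 3.14 [-0.78  0.61  0.7   1.93 -0.55  0.79 -2.19]
0.4 [0.57  0.085 0.05 ] -1.57 [ 0.43  0.66 -0.8   1.88  0.61  0.87 -1.53]
1.0 [0.537 0.133 0.05 ] 0 [ 0.47  0.71 -0.97  1.93  0.74  0.92  0.44]
1.0 [0.537 0.133 0.05 ] 1.57 [ 0.63  0.93 -1.25  1.92  1.02  1.11  1.84]
1.0 [0.537 0.133 0.05 ] 3.14 [ 0.16  0.54 -0.57  1.94  0.41  0.78 -2.46]
1.0 [0.537 0.133 0.05 ] -1.57 [ 0.43  0.68 -0.92  1.93  0.7   0.89 -1.1 ]
1.57 [0.486 0.153 0.05 ] 0 [ 0.48  0.67 -1.03  2.03  0.76  0.89  0.91]
1.57 [0.486 0.153 0.05 ] 1.57 [ 0.61  0.85 -1.25  2.03  0.97  1.04  2.34]
1.57 [0.486 0.153 0.05 ] 3.14 [ 0.2   0.5  -0.68  2.04  0.46  0.75 -2.01]
1.57 [0.486 0.153 0.05 ] -1.57 [ 0.43  0.63 -0.96  2.03  0.7   0.85 -0.62]
knob 0.0 1 [ 0.61  0.34 -0.71  1.78  0.25  1.11  1.1 ]
knob 0.0 -1 [ 0.43  0.3  -0.49  1.78  0.16  1.1  -1.97]
knob 0.5 1 [ 0.57  0.33 -0.66  1.78  0.23  1.11  0.62]
knob 0.5 -1 [ 0.38  0.29 -0.43  1.79  0.14  1.09 -2.46]
knob 1.0 1 [ 0.54  0.32 -0.63  1.78  0.21  1.11  0.13]
knob 1.0 -1 [-0.99  0.66  1.38  1.85 -0.69  1.24 -2.25]
knob 1.5 1 [ 0.52  0.32 -0.6   1.78  0.2   1.1  -0.36]
knob 1.5 -1 [ 0.96  0.57 -1.24  1.76  0.57  1.23  2.5 ]
knob 2.0 1 [ 0.49  0.31 -0.57  1.78  0.19  1.1  -0.85]
knob 2.0 -1 [ 0.96  0.57 -1.24  1.76  0.57  1.23  2.  ]
knob 2.5 1 [ 0.47  0.31 -0.53  1.78  0.17  1.1  -1.34]
knob 2.5 -1 [ 0.96  0.57 -1.24  1.76  0.57  1.23  1.5 ]
knob 3.0 1 [ 0.44  0.3  -0.5   1.78  0.16  1.1  -1.83]
knob 3.0 -1 [ 0.63  0.35 -0.74  1.78  0.26  1.12  1.23]
```

Candidates in the top view:
- **Jar look-alikes:** purple at (352,220) and green at (445,326). The jar in the press is at (411,263).
- **Leg tab:** the orange block at (348,270). It is the only one, since the oranges in the bowl at (221,190) are clearly fruit.
- **Knob:** the black bar at (428,248).

The crops confirm these choices, so I'll push the leg first.

```bash
cat > leg.py <<'E'
from h import *
hinge=np.array([.4762,.055])
def pose(th,off,z):
    a=.324+th; u=np.array([np.cos(a),np.sin(a)]); n=np.array([-u[1],u[0]])
    return np.r_[hinge+.09*u-off*n,z],down(a)
E
python3 - <<'E'
from leg import *
move_gripper(0.0,30)
move_ptp([.42,-.25,.40],down(0.73))
p,o=pose(.4,.045,.36); move_ptp(p,o)
p,o=pose(.4,.045,.12); movel(p,o,.25)
im=read_camera("top"); crop(im,(380,270),130,130,4.6,"pics/t2.png")
im=read_camera("scene"); crop(im,(390,250),130,130,4.6,"pics/s2.png")
print(read_time_s(),read_ft_force(),read_eef_pos(),read_finger_gap())
E
```

```text
6.25 [-0.39024774  0.13787208 -0.4218917 ] [0.57505298 0.08121274 0.12204408] 6.61779245946216e-05
```

View pics/t2.png

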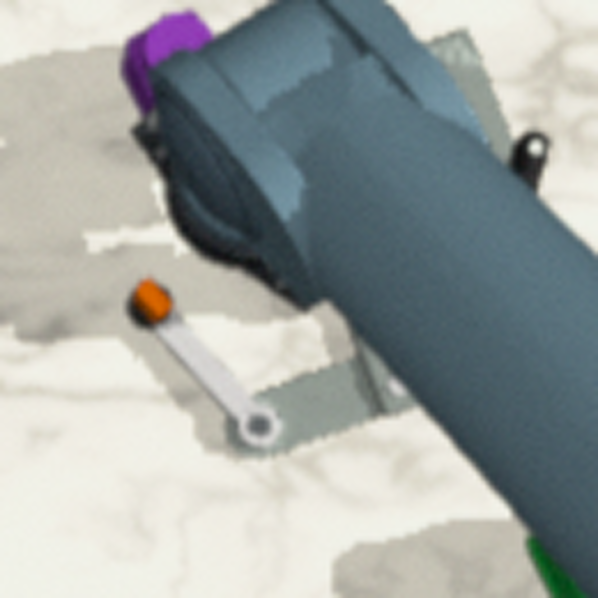

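View pics/s2.png

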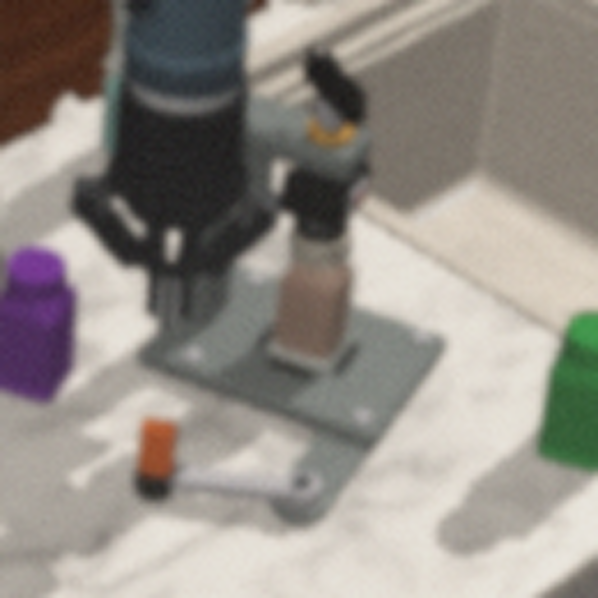

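The arm is clear of the press. The tab shows orange at (150,300) in the top crop, in the open, so I'll descend and sweep.

```bash
python3 - <<'E'
from leg import *
p,o=pose(.4,.045,.05); movel(p,o,.15)
print(read_ft_force().round(2) if hasattr(read_ft_force(),'round') else read_ft_force())
p,o=pose(.4,.019,.05); movel(p,o,.08)
f0=np.array(read_ft_force()); print(f0.round(2))
for th in list(np.arange(.55,1.5,.15)):
    p,o=pose(th,.019,.05); movel(p,o,.1); print(round(th,2),np.round(np.array(read_ft_force()),1),read_time_s())
im=read_camera("top"); crop(im,(380,270),130,130,4.6,"pics/t3.png")
im=read_camera("scene"); crop(im,(390,250),130,130,4.6,"pics/s3.png")
E
```

```text
[0.51 0.53 0.56]
[-0.28 -0.59 -0.1 ]
0.55 [ 0.4  0.2 -0.4] 7.6417
0.7 [-0.8  0.2  0.8] 7.9417
0.85 [ 0.9 -0.   0.4] 8.2417
1.0 [ 0.1 -0.6 -0.5] 8.5417
1.15 [ 0.4  0.2 -0.3] 8.8417
1.3 [ 0.6 -0.3  0.8] 9.1417
1.45 [ 0.   0.3 -1.2] 9.4417
```

View pics/t3.png

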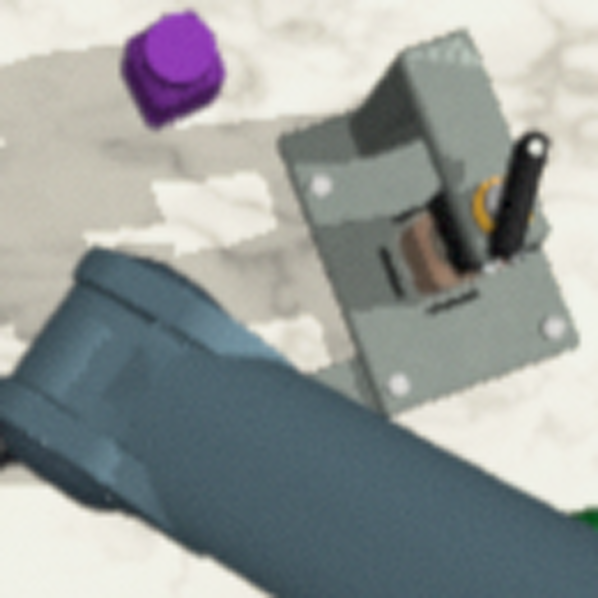

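View pics/s3.png

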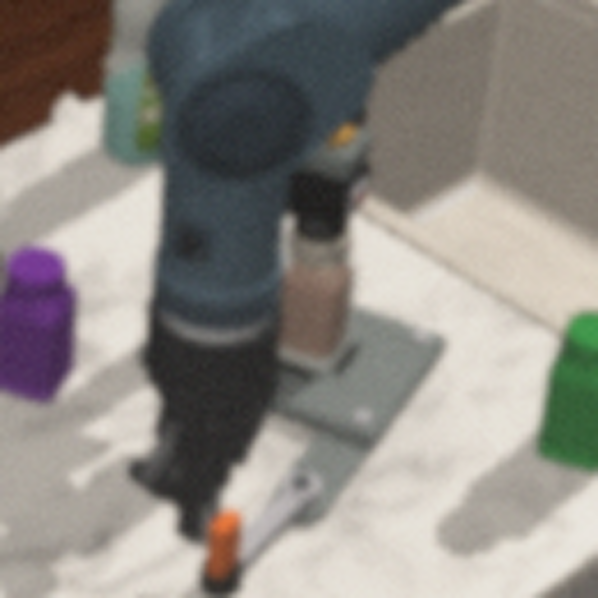

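The leg is swinging with the finger behind the orange tab at (222,540) in the scene crop. I'll continue to the stop with a force check.

```bash
python3 - <<'E'
from leg import *
for th in np.arange(1.5,1.95,.025):
    p,o=pose(th,.019,.05); movel(p,o,.05)
    f=np.mean([read_ft_force() for _ in range(6)],axis=0)
    a=.324+th; fn=f@np.array([-np.sin(a),np.cos(a),0]); print(round(th,3),round(fn,1),f.round(1),round(read_time_s(),2))
    if fn<-6: break
im=read_camera("scene"); crop(im,(390,260),130,130,4.6,"pics/s4.png")
E
```

```text
1.5 -0.7 [0.6 0.6 0.8] 9.79
1.525 -0.2 [ 0.3 -0.6  0.9] 10.04
1.55 0.2 [-0.1 -0.5  0.8] 10.29
1.575 -1.3 [1.2 0.4 0.9] 10.54
1.6 -5.3 [ 5.   1.7 -4.1] 10.79
1.625 -8.4 [ 8.   2.6 -8.2] 11.04
```

View pics/s4.png

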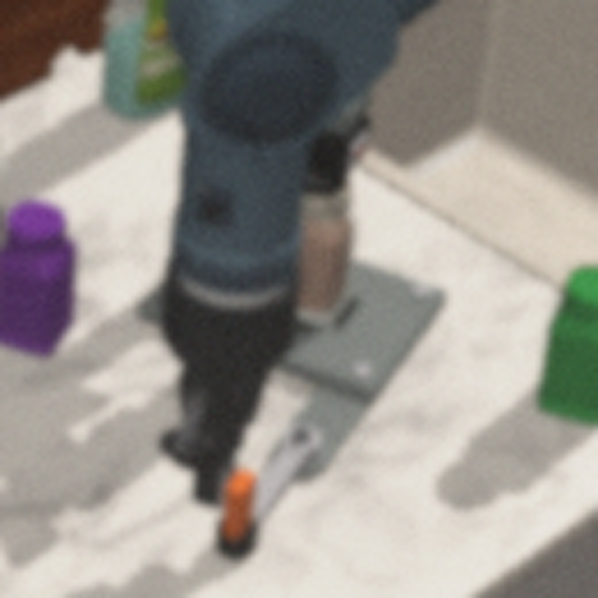

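Force rose at the stop (8 N at th about 1.6). I'll retreat, check the leg from the top, then look at the knob with the wrist camera.

```bash
python3 - <<'E'
from leg import *
p,o=pose(1.57,.045,.05); movel(p,o,.15)
p,o=pose(1.57,.045,.36); movel(p,o,.3)
move_gripper(.045,30)
move_ptp([.5715,-.048,.36],down(-.286+np.pi/2))
pw={k:np.array(v) for k,v in camera_params("wrist").items()}
im=read_camera("wrist"); cv2.imwrite("pics/w5.png",im[:,:,::-1])
for d in tip_of("wrist","knob_grip"): print(d["at"],d["confidence"],bp(pw,d["at"],.221).round(4))
np.savez("pw5.npz",**pw)
im=read_camera("top"); crop(im,(380,270),130,130,4.6,"pics/t5.png")
for n in("leg_tab","leg_hinge"): print(n,[(d["at"],d["confidence"]) for d in tip_of("top",n)])
im=read_camera("scene"); crop(im,(390,250),130,130,4.6,"pics/s5.png")
print(read_time_s(),read_qpos())
E
```

```text
[315.4, 236.2] 0.62 [ 0.5714 -0.0512  0.221 ]
leg_tab [([339.4, 307.3], 0.57)]
leg_hinge [([371.1, 297.6], 0.58)]
14.3083 [ 0.93782512  0.35715568 -1.15271332  1.60828856  0.33105721  1.3925674
  1.03728302]
```

View pics/w5.png

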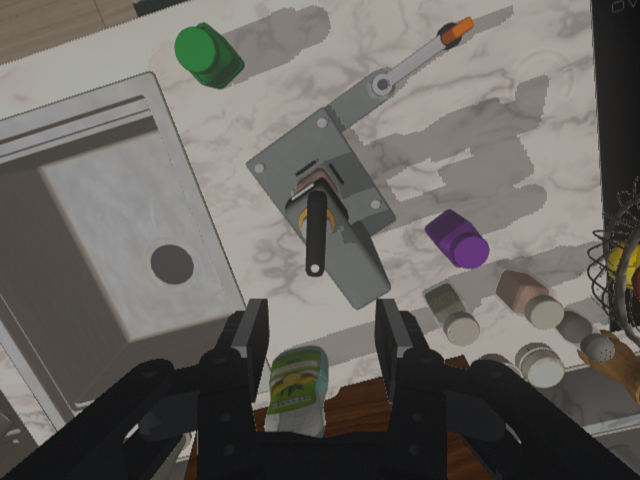

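View pics/t5.png

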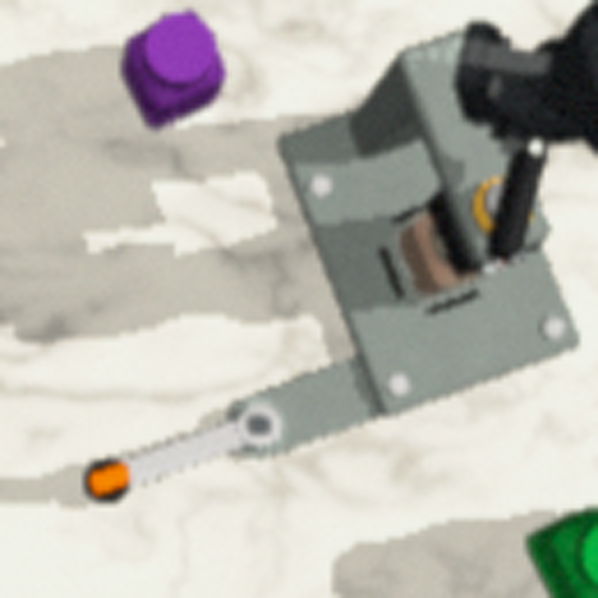

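View pics/s5.png

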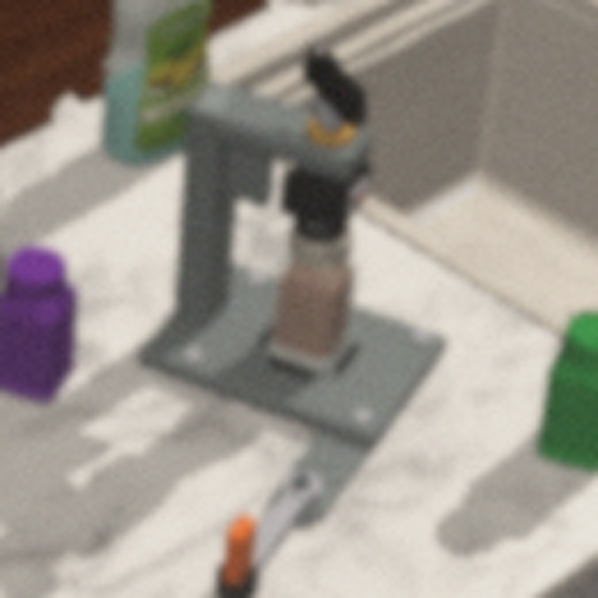

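The leg is now in line with the ear (tab at (107,480), hinge at (258,424) in the top crop), so it is at its stop. Head and knob are unobstructed in the scene view. The wrist view shows the bar from (316,195) to (316,277), nearly parallel to the jaws.

```bash
python3 - <<'E'
from h import *
pw=dict(np.load("pw5.npz"))
for uv in [(317,196),(315.5,273),(316.3,234.5)]: print(bp(pw,uv,.234).round(4))
a=bp(pw,(317.2,196),.234);b=bp(pw,(315.5,273),.234); d=b-a; print("bar ang",np.arctan2(d[1],d[0]),np.hypot(*d[:2]))
print(read_eef_pos())
im=cv2.imread("pics/w5.png")[:,:,::-1]; crop(im,(320,225),120,120,5,"pics/w5c.png")
E
```

```text
[ 0.5406 -0.0408  0.234 ]
[ 0.5942 -0.0577  0.234 ]
[ 0.5665 -0.049   0.234 ]
bar ang -0.30719708480051966 0.056182216624353784
[ 0.57125317 -0.04606613  0.36032752]
```

View pics/w5c.png

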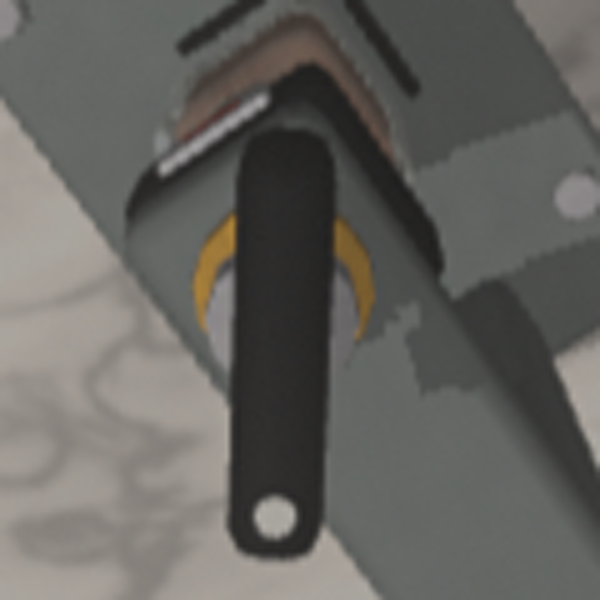

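```bash
cat >> h.py <<'E'
def redmask(im):
    h=cv2.cvtColor(np.ascontiguousarray(im),cv2.COLOR_RGB2HSV)
    return ((h[...,0]<8)|(h[...,0]>172))&(h[...,1]>110)&(h[...,2]>60)
def redcount(im,box): x0,x1,y0,y1=box; return int(redmask(im)[y0:y1,x0:x1].sum())
SB=(385,425,195,250); TB=(390,450,235,285)
E
python3 - <<'E'
from h import *
C=[.567,-.048]; a=-.30
o=down(a+np.pi/2)
print("red",redcount(read_camera("scene"),SB),redcount(read_camera("top"),TB))
movel([*C,.300],o,.2); movel([*C,.231],o,.08)
f0=np.mean([read_ft_force() for _ in range(6)],axis=0)
print("before",f0.round(1),read_eef_pos())
move_gripper(0.0,30)
print("gripped",np.mean([read_ft_force() for _ in range(6)],axis=0).round(1),np.round(read_ft_torque(),2),read_finger_gap(),read_eef_pos())
for c,ce in(("scene",(400,225)),("top",(420,260))):
    im=read_camera(c); crop(im,ce,100,100,6,f"pics/{c[0]}6.png"); print(c,redcount(im,SB if c=="scene" else TB))
im=read_camera("wrist"); cv2.imwrite("pics/w6.png",im[:,:,::-1])
print(read_time_s(),np.round(read_qpos(),2))
E
```

```text
red 0 0
before [ 0.4 -0.5  1.1] [ 0.56748317 -0.04782208  0.2315237 ]
gripped [-0.5  0.4  1.4] [-0.04  0.12 -0.06] 0.01335929168381866 [ 0.56738398 -0.04796353  0.23169686]
scene 0
top 0
16.3917 [ 0.88  0.46 -1.08  1.78  0.44  1.17  0.94]
```

View pics/s6.png

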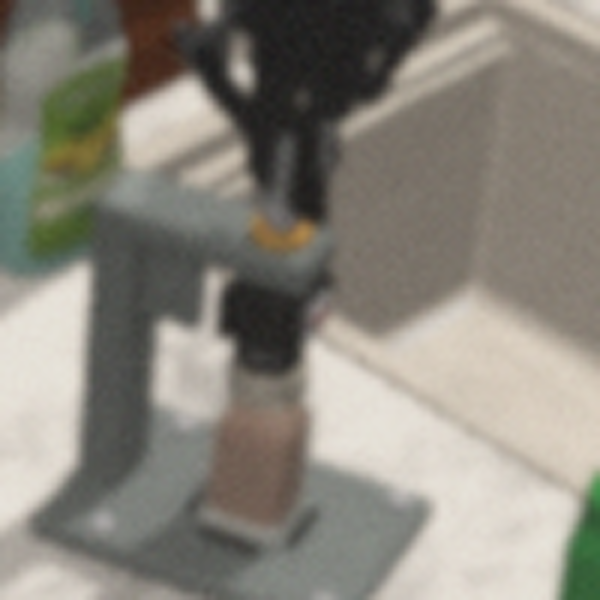

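View pics/w6.png

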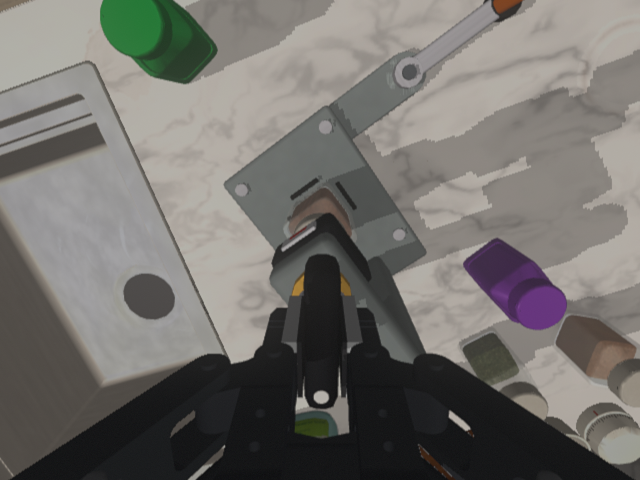

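The bar is gripped (gap 13.4 mm). In the scene crop the tab's window is at (315,300), flush. I'll turn in steps, watching both fixed cameras.

```bash
cat > turn.py <<'E'
from h import *
import sys,json,os
st=json.load(open("st.json")) if os.path.exists("st.json") else {"t":0.0,"c":[.567,-.048]}
def turn(total,step):
    c=np.array(st["c"]); end=st["t"]+total
    box=(395,425,215,250)
    ref=cv2.imread("ref.png").astype(int) if os.path.exists("ref.png") else None
    if ref is None:
        im=read_camera("scene"); cv2.imwrite("ref.png",im); ref=im.astype(int)
    while st["t"]<end-1e-6:
        st["t"]+=step; t=st["t"]
        movel([*c,.231-.0025*t],down(-.30-t+np.pi/2),.02)
        f=np.mean([read_ft_force() for _ in range(4)],axis=0); m=read_ft_torque()
        c=c+np.clip(f[:2]*2e-4,-.001,.001); st["c"]=c.tolist()
        s=read_camera("scene"); tp=read_camera("top")
        d=(np.abs(s.astype(int)-ref).max(2)>40)[box[2]:box[3],box[0]:box[1]].sum()
        r=(redcount(s,SB),redcount(tp,TB))
        print(round(t,2),f.round(1),"mz",round(m[2],2),"gap",round(read_finger_gap(),4),"red",r,"diff",d,"q7",round(read_qpos()[6],2),round(read_time_s(),2))
        json.dump(st,open("st.json","w"))
        if max(r)>=4: print("POP?"); break
        if np.linalg.norm(f)>25: print("FORCE"); break
    crop(s,(400,225),100,100,6,f"pics/s_{t:.2f}.png"); crop(tp,(420,260),100,100,6,f"pics/t_{t:.2f}.png")
turn(float(sys.argv[1]),float(sys.argv[2]))
E
python3 turn.py 0.6 0.2
```

```text
0.2 [0.4 0.9 4.9] mz -0.14 gap 0.0133 red (0, 0) diff 0 q7 0.76 16.89
0.4 [1.7 3.5 5.1] mz -0.09 gap 0.0133 red (0, 0) diff 0 q7 0.58 17.34
0.6 [2.6 2.8 5.4] mz -0.08 gap 0.0132 red (0, 0) diff 0 q7 0.4 17.79
```

View pics/s_0.60.png

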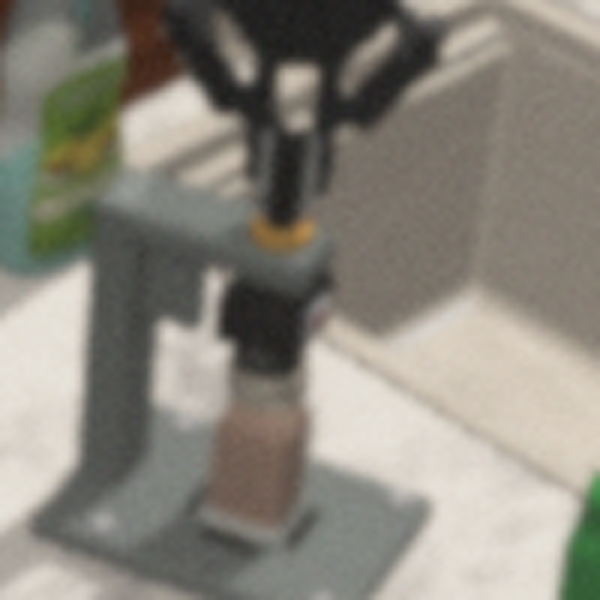

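View pics/t_0.60.png

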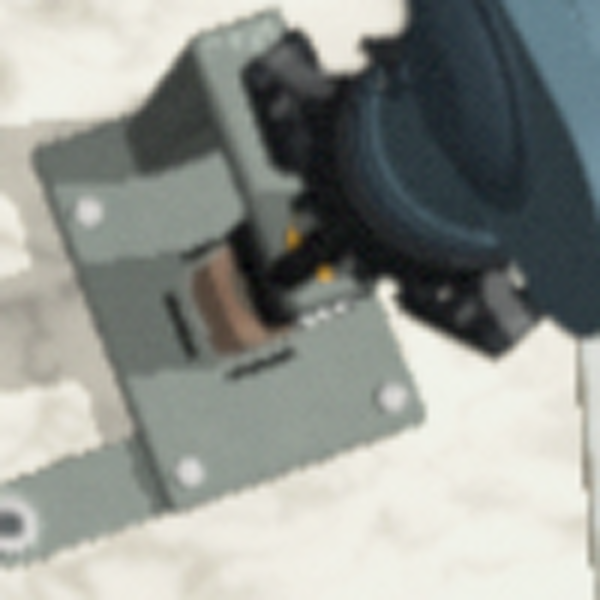

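The bar turns with the gripper. The tab window is visible in both views: top crop (330,312), scene crop (320,300).

```bash
python3 turn.py 0.8 0.2
```

```text
0.8 [3.2 2.7 5.6] mz -0.11 gap 0.0132 red (0, 0) diff 0 q7 0.22 18.24
1.0 [3.3 2.7 5.8] mz -0.1 gap 0.0128 red (0, 0) diff 0 q7 0.03 18.69
1.2 [4.1 2.2 5.5] mz -0.1 gap 0.013 red (0, 0) diff 0 q7 -0.16 19.14
1.4 [3.2 1.7 5.5] mz -0.11 gap 0.0134 red (0, 0) diff 0 q7 -0.34 19.59
```

```bash
python3 turn.py 0.6 0.1
```

```text
1.5 [2.  1.8 5.8] mz -0.14 gap 0.0133 red (0, 0) diff 0 q7 -0.44 19.94
1.6 [1.8 0.4 6.7] mz -0.05 gap 0.0133 red (0, 0) diff 0 q7 -0.53 20.29
1.7 [ 2.3 -0.1  6.5] mz -0.07 gap 0.0133 red (0, 0) diff 0 q7 -0.63 20.64
1.8 [ 1.7 -0.1  7.3] mz -0.1 gap 0.0131 red (0, 0) diff 0 q7 -0.72 20.99
1.9 [ 2.2 -0.   6.9] mz -0.09 gap 0.0133 red (0, 0) diff 0 q7 -0.82 21.34
2.0 [ 2.3 -0.6  6.6] mz -0.11 gap 0.0132 red (0, 0) diff 0 q7 -0.91 21.69
```

View pics/s_2.00.png

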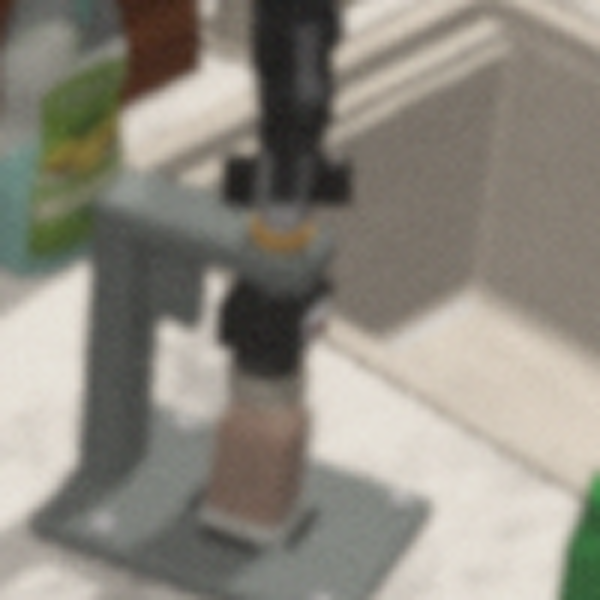

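View pics/t_2.00.png

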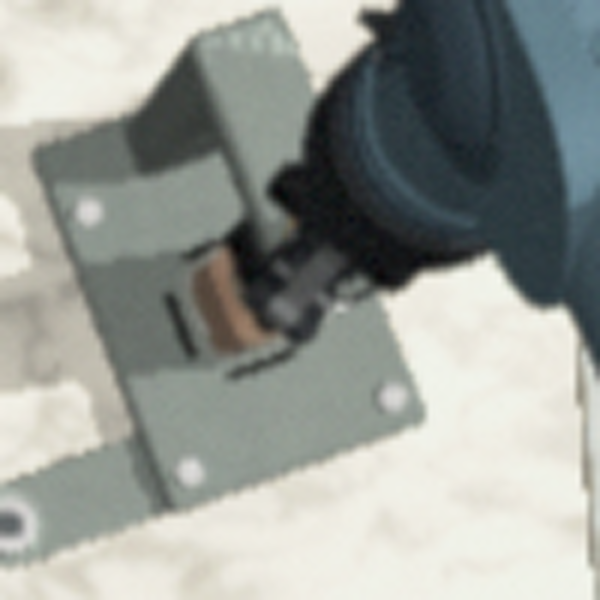

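The tab has not popped yet: in the scene it is still flush at (320,305). I'll continue in small steps.

```bash
sed -i 's/if max(r)>=4:/if max(r)>=4 or d>=6:/' turn.py; python3 turn.py 0.6 0.1; ls -t pics | head -2
```

```text
2.1 [ 1.3 -0.3  6.4] mz -0.05 gap 0.013 red (0, 0) diff 1 q7 -1.0 22.04
2.2 [ 1.5 -0.1  8.1] mz -0.08 gap 0.0137 red (0, 0) diff 2 q7 -1.1 22.39
2.3 [-0.  -1.2  8.4] mz -0.1 gap 0.0135 red (0, 0) diff 2 q7 -1.19 22.74
2.4 [ 1.8 -1.2  7.2] mz -0.09 gap 0.0132 red (24, 50) diff 34 q7 -1.29 23.09
POP?
t_2.40.png
s_2.40.png
```

View pics/s_2.40.png

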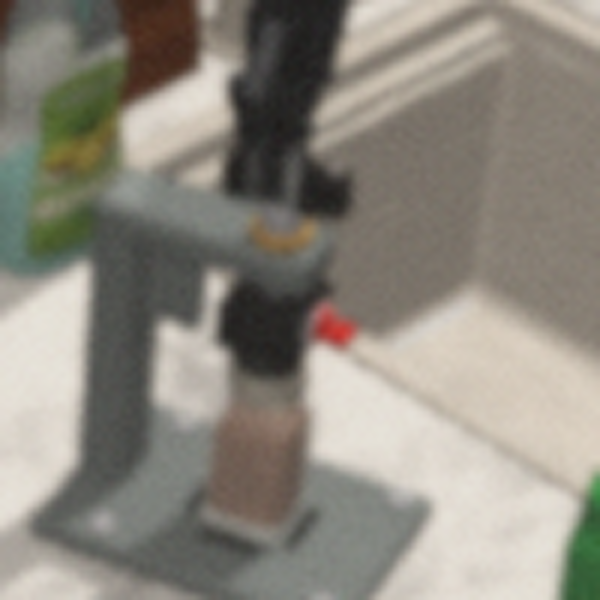

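View pics/t_2.40.png

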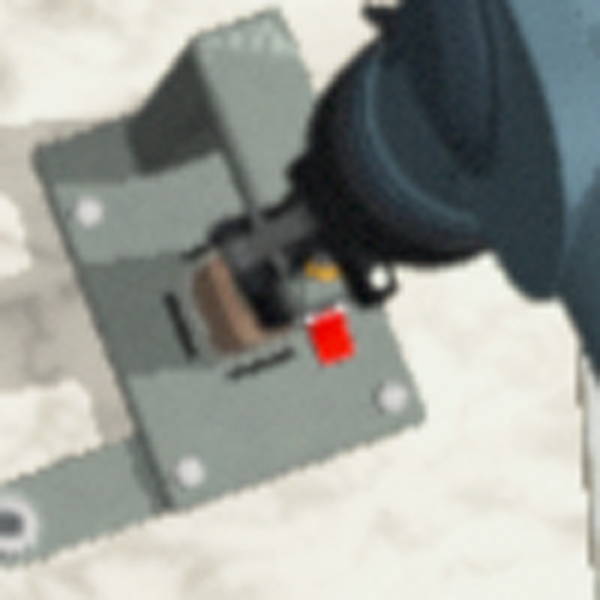

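The red tab is out, at (335,327) in the scene crop and (330,337) in the top crop. I'll release without further turning and rise.

```bash
python3 - <<'E'
from h import *
move_gripper(.045,30)
p=np.array(read_eef_pos()); p[2]=.30; movel(p,None,.08); p[2]=.36; movel(p,None,.15)
move_ptp([.40,-.35,.40],down(-.9))
pause(.5)
for c in("scene","top"):
    im=read_camera(c); cv2.imwrite(f"pics/{c}9.png",im[:,:,::-1])
    a=cv2.imread(f"pics/{c}0.png").astype(int); d=(np.abs(im[:,:,::-1].astype(int)-a).max(2)>45).astype(np.uint8)
    n,l,s,ce=cv2.connectedComponentsWithStats(d); print(c,[(ce[i].round().tolist(),int(s[i,4])) for i in range(1,n) if s[i,4]>8], redcount(im,SB if c=="scene" else TB))
print(read_time_s(),np.round(read_ft_force(),1))
E
```

```text
scene [([575.0, 51.0], 6226), ([392.0, 202.0], 92), ([406.0, 207.0], 19), ([405.0, 230.0], 30), ([638.0, 239.0], 10), ([569.0, 262.0], 13), ([562.0, 265.0], 9), ([369.0, 299.0], 526), ([387.0, 295.0], 26), ([340.0, 308.0], 17), ([329.0, 314.0], 25), ([604.0, 332.0], 85), ([351.0, 366.0], 2126), ([501.0, 367.0], 2317)] 25
top [([426.0, 239.0], 160), ([432.0, 256.0], 64), ([424.0, 261.0], 111), ([298.0, 264.0], 11), ([348.0, 271.0], 101), ([299.0, 278.0], 58), ([314.0, 278.0], 40), ([355.0, 288.0], 103), ([366.0, 293.0], 11), ([365.0, 299.0], 20), ([331.0, 309.0], 246), ([636.0, 313.0], 86), ([628.0, 338.0], 671), ([257.0, 347.0], 3449), ([392.0, 446.0], 3473)] 50
27.0667 [ 0.2  0.8 -0. ]
```

View pics/top9.png

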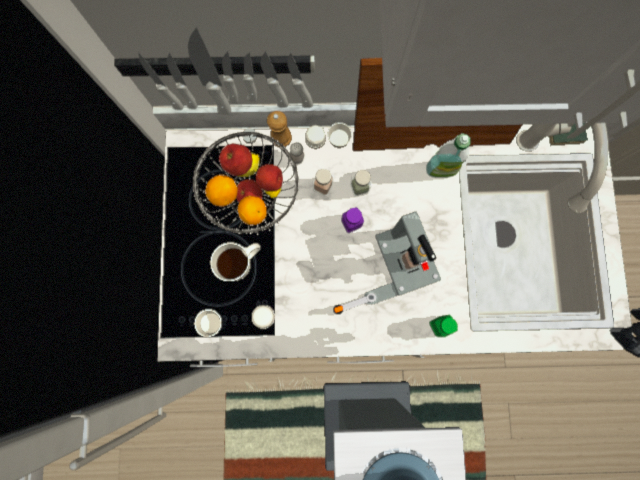

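View pics/scene9.png

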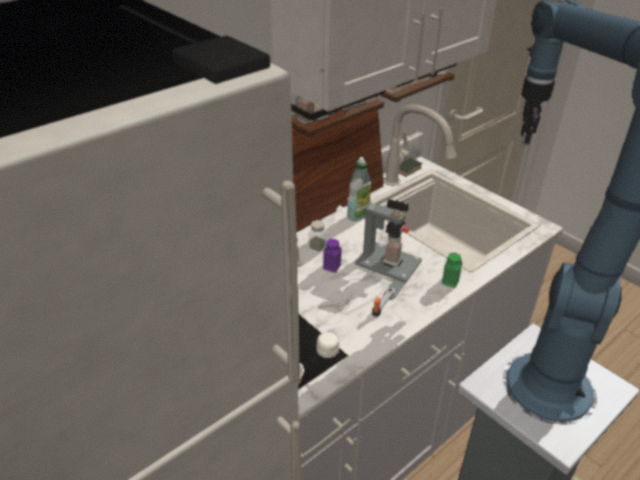

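```bash
python3 - <<'E'
from h import *
p={k:np.array(v) for k,v in camera_params("top").items()}
im=cv2.imread("pics/top9.png"); h=cv2.cvtColor(im,cv2.COLOR_BGR2HSV)
m=(h[...,0]>5)&(h[...,0]<20)&(h[...,1]>200); m[:290]=0; m[330:]=0; m[:,:320]=0; m[:,360:]=0
v,u=np.nonzero(m); t=bp(p,(u.mean(),v.mean()),.052); print(u.mean(),v.mean())
d=t-bp(p,(371.2,297.5),.016); print("leg",np.arctan2(d[1],d[0])-.324,np.hypot(*d[:2]))
sign_off(); print(read_time_s())
E
```

```text
337.9130434782609 308.8695652173913
leg 1.5584615109467272 0.09150177995319657
the job is handed in; nothing more can be done
the job is handed in; nothing more can be done
```

The job is done and handed in after about 27 s of robot time, with the robot clear and touching nothing.

- **Leg:** I pushed it out first, by the press-side face of its orange tab, until the force rose to about 8 N at the stop. The final top picture measured the leg at about 1.56 rad.
- **Knob:** I gripped the T-bar and turned it clockwise in small steps, 2.4 rad in all. I stopped at the first step where both fixed cameras showed the red tab out. It popped somewhere in the last 0.1 rad, so the knob is well short of too tight.
- **Final checks:** After I let go and moved away, the tab was still out in both views. Comparing the fixed-camera pictures with the first ones showed changes only at the knob, the tab, the leg, their shadows and the arm. The bystanders and the green and purple jars look unmoved.
- **Disagreements:** The estimates of the knob's centre differed by up to about 1 cm between cameras. I used a value between them, and the wrist force stayed under about 10 N while turning. No check failed.

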